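# Clamp the circuit board with the jig's draw latch

### The arm

A 6-joint arm with a two-finger parallel gripper is mounted at the origin on the work surface. World frame = base frame: x ahead of the robot, y to its left, z up, the work surface at z = 0. Lengths are in mm, angles in rad, forces in N, time in s.
With the tool pointing down it reaches from about 350 to 775 mm from the base axis. Payload 7.3 kg.
Tool frame: the origin (TCP) lies on the front face of the gripper's body, between the roots of the fingers; the fingertips stand 66 mm ahead of it and the grasp point (between the pads) lies 47 mm ahead of it (bot.tcp_to_grasp is the z of the grasp point in the tool frame, in mm); z points along the fingers, y is the direction in which the jaws open and shut (so a half turn about z gives the same grasp; the last joint's range is limited). The gripper opens to 92 mm and grips with 3 to 60 N. Pads are 19 mm wide; open, the fingers measure 130 mm over their backs; the gripper's body (75 mm by 190 mm) begins 47 mm behind the grasp point.
Start: joints at [1.136, 0.342, 1.524, -0, 1.275, -0.146], TCP at [149.503, 503.277, 292.241] pointing down, gripper open.
Joint ranges: [-2.53, 2.53], [-0.77, 2.02], [0.04, 2.7], [-1, 4.14], [0.28, 2.66], [-3.11, 3.11]. Speed limits (rad/s): [2.57, 2.57, 3.14, 3.14, 3.14, 3.14].

### API

Orientations are given as [roll, pitch, yaw] about the fixed x, y, z axes, in that order (R = Rz(yaw) Ry(pitch) Rx(roll)).
In Python, from plant import bot gives the robot as it stands.
- The arm moves only by the tool carry_out, never from a script. Its argument "deltas" is a list that holds one entry, the list of rows, each a list of 4 numbers: the shift along the tool's x, y, z in mm, then the turn about the tool's z in units of 5 degrees (1.0 is 5 degrees). A call has 1 to 20 rows; each row is the pose to reach, as a shift and turn from the pose commanded when the call began, along the tool's axes at that moment; what a row does not reach only later rows make up. A row lasts 1/10 s, in which the tool goes at most 50 mm and 8.59 degrees, less where a joint would pass 70% of its speed; a pose out of reach is approached as far as the arm can. A call with a gripper value outside its range is refused whole. "fingers" is the finger opening in mm, from 0 to 91.8, set as the call begins (left out, the last holds). The fingers move at their own pace and stop on an object; the grip force is fixed at half the most. Time passes only in rows, so rows that repeat a pose let the fingers close. It gives the time, the measured TCP pose, the force and the opening at its end, in the units of the state.
- bot.get_obs(): the state, without advancing time (a new reading comes with each control period).
- bot.capture(name): name is "scene" or "top"; returns (picture, depth): 384x512x3 uint8, blue, green, red; 384x512 float32, mm along the optical axis (not along the pixel's ray), 0 where there is no reading.
- bot.camera_model(name): a dict with "K" (3x3 intrinsics, pixels), "distortion" ([k1, k2, p1, p2, k3] as OpenCV has them; the pictures are not rectified), "camera_from_world" (4x4, takes a point from world to camera coordinates). Camera axes: x right, y down, z forward; pixel columns grow to the right and rows downward; lengths in mm; the calibration is good to about 2 mm. A picture is of the moment at which its call begins. camera_model takes no time and is no camera call.
- bot.close_job(): hands the job in, once; it reports no verdict.
The state is a dict: "time": time; "joint_positions": joint angles; "dq": joint speeds; "tau": joint torques, N m; "tool_pos": TCP position; "tcp_rot": TCP orientation; "contact_force": force on the tool from outside, world axes, zero at the start; "moment": the same for the moment, N m; "grip_width": finger opening in mm.
Only numpy, scipy, OpenCV 4.12 (cv2) and the standard library are available. Lean on these libraries where they do the work, as an engineer would, in place of code of your own. Each camera call takes 0.05 s, during which the arm holds its last target. There are 200 camera calls.

### The job

Close the draw latch on the wooden soldering jig so that its sliding jaw is drawn up against the circuit board: take the wire bail by its ball, bring its cross bar down behind the two-pronged hook on the jaw, draw it back gently until you feel it catch under the hook's lips (do not haul the stiff jaw along by the bail), and let go of it there. Then push the lever over, past its centre, until it lies flat on its rest, without forcing it against the rest. Leave the flux tin, the solder spool and the screwdriver where they are.

Things in the scene. Friction and masses are not known exactly. Their poses are not given: they have to be found in the camera images.
- jig: Fixed wooden plank, 300 x 110 x 20 thick, with latch, circuit board and two aluminium jaws. Origin: centre of its underside; x along it from the lever towards the hook, y across, z up. All places below in this frame, mm. The board (45 x 78, x -25 to 20, parts up to z 41) lies against the fixed jaw, under the bail.
- jaw_top (a point): Where the middle of the sliding jaw's flat top (40 x 92, z 38) would be with the jaw against the board. This point is fixed to the plank. The jaw slides along x only, stiffly (20 N); at the start it stands 1 to 15 mm farther out (+x), different each time and NOT measured: feel for its hook, or look. It need not be moved by hand; the lever does that.
- seat_home (a point): x 34.5, z 45, fixed to the plank: centre of the bar seated in the hook if the jaw were against the board (add the unknown 1 to 15). Hook on the jaw: two steel prongs, 8 wide, at y +10 and -10, upright face 3 to -x of this point; lips z 51 to 55 reach 4 from that face to +x; throat z 38 to 51 opens to +x. It gives on a spring, 8 N/mm.
- pivot (a point): Middle of the lever's hinge line: x -50, z 50, parallel to y. To hook: bar down on the +x side of the lip tips (it reaches x 61 at z 45 with the lever at 0), then back to -x under the lips. The bail's drag is about 3 N (lever friction); a further rise is the hook. Over 10 N between bail and hook or jaw while you touch the bail is too much.
- lever (a joint): Angle of the steel lever, a flat bar, rad. 0: open, leaning to the hook, 40 deg above +x; grows as it swings up and over to -x; 2.44: flat on its rest, along -x at z 50. Friction holds it (0.05 Nm). Hooked, it takes up to 0.55 Nm (10 N at 50 mm from the hinge), fading to none near 2.33; then it pulls itself shut. Over 22 N on it past 1.5 is forcing.
- lever_tip (a point): Middle of the lever's free end. The lever reaches 70 from its hinge, is 26 wide and 6 thick, symmetric about the line from hinge to tip.
- bail: Wire bail, U loop, legs 38 apart. Origin on its hinge, which is on the lever 22 from the lever's hinge, 12 deg ahead of the lever's direction (52 deg above +x at joint 0, 192 deg when shut). x along the legs to the bar, y as the jig's, z to the ball's side. A weak spring (under 1 N at the bar) lifts it to a stop, legs 20 deg below the lever's direction.
- bar (a point): Middle of the bail's cross bar: round steel, 6 thick, 38 long along y, 100 from the bail's hinge.
- ball (a point): Centre of the white ball, 18 diameter, on a thin stem, 35 from the middle of the bar, square to the legs (bail +z). To be pinched across y; it turns between the fingers as the bail swings.
- tin: Bystander: round open aluminium flux tin, 60 diameter, 26 tall, on the bench beside the plank. Origin: centre of its underside.
- spool: Bystander: small spool of solder, 52 diameter, 34 tall, standing on the bench. Origin: centre of its underside.
- driver: Bystander: screwdriver with a grey grip, 150 long, lying on the bench. Origin under its middle.

How it is judged:
By the outcome, as a careful person would: the job done as asked, in the order asked, and still so for the second after the job is handed in, with the robot touching nothing.
It also fails if it takes over 67 s, if anything falls off the work surface, if the arm or the gripper's body presses on something with over 40 N, if the wrist force passes 120 N, or if a joint passes its speed limit or range.

## Working session

There is one attempt and no reset: what is moved stays moved. The work goes in short steps, Python scripts to look and compute and a tool call to move; the robot and the scene stay as the last step left them, time stands still between calls to the robot, and variables do not carry over. Pictures are saved under pics/ and viewed, about 8 in all and at most 12, crops included, and the job is handed in when it is done.

Besides the shell and the picture viewer there is one more tool, called as a command line: name --argument value ..., lists and objects as JSON in quotes. carry_out: Moves the arm, as the interface text tells. Its arguments: {"type":"object","properties":{"deltas":{"type":"array","items":{"type":"array","items":{"type":"array","items":{"type":"number"}}}},"fingers":{"type":"number"}},"required":["deltas"]}

```bash
ls; mkdir -p pics
python3 - <<'E'
from plant import bot
import cv2,numpy as np
o=bot.get_obs();print(o)
for n in("scene","top"):
    p,d=bot.capture(n);cv2.imwrite(f"pics/{n}0.png",p);np.save(f"pics/{n}0.npy",d)
    m=bot.camera_model(n);print(n,m)
E
```

```text
pics
{'time': 0.0, 'joint_positions': array([ 1.13600832e+00,  3.42737288e-01,  1.52504586e+00, -7.69267629e-06,
        1.27536395e+00, -1.46024694e-01]), 'dq': array([-0.00110283, -0.00062028, -0.00059228,  0.00045029, -0.0011845 ,
        0.00075448]), 'tau': array([-2.66016259e-04, -4.31237733e+01, -2.44220299e+01,  7.19393953e-02,
        5.58361982e-02, -1.01184066e-04]), 'tool_pos': array([149.36371218, 502.98155616, 291.5272485 ]), 'tcp_rot': array([-3.14005368e+00, -2.18903363e-04,  2.85283142e+00]), 'contact_force': array([-1.04711628,  0.63787199, -0.14188444]), 'moment': array([-0.02506295,  0.05569816,  0.02382174]), 'grip_width': 91.62626553795414}
scene {'K': array([[410.8719167 ,   0.        , 257.27636897],
       [  0.        , 410.8719167 , 184.32143494],
       [  0.        ,   0.        ,   1.        ]]), 'distortion': array([-0.09335929,  0.        ,  0.        ,  0.        ,  0.        ]), 'camera_from_world': array([[ 2.98341991e-01,  9.54406946e-01,  9.97184818e-03,
        -2.26228690e+02],
       [ 7.09703780e-01, -2.14839065e-01, -6.70943158e-01,
        -3.17397736e+02],
       [-6.38210468e-01,  2.07247576e-01, -7.41441731e-01,
         1.08896476e+03],
       [ 0.00000000e+00,  0.00000000e+00,  0.00000000e+00,
         1.00000000e+00]])}
top {'K': array([[401.67730785,   0.        , 257.0180381 ],
       [  0.        , 401.67730785, 198.10204861],
       [  0.        ,   0.        ,   1.        ]]), 'distortion': array([-0.01855353,  0.        ,  0.        ,  0.        ,  0.        ]), 'camera_from_world': array([[-1.59980012e-02, -9.99871830e-01, -6.21995804e-04,
         5.34285526e+01],
       [-9.99825140e-01,  1.60032721e-02, -9.67391065e-03,
         5.63644433e+02],
       [ 9.68262472e-03,  4.67123808e-04, -9.99953013e-01,
         7.57026094e+02],
       [ 0.00000000e+00,  0.00000000e+00,  0.00000000e+00,
         1.00000000e+00]])}
```

View pics/scene0.png

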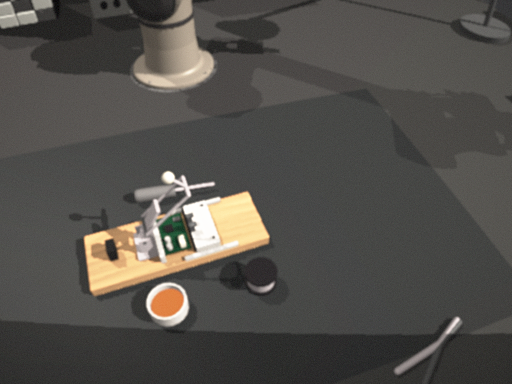

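View pics/top0.png

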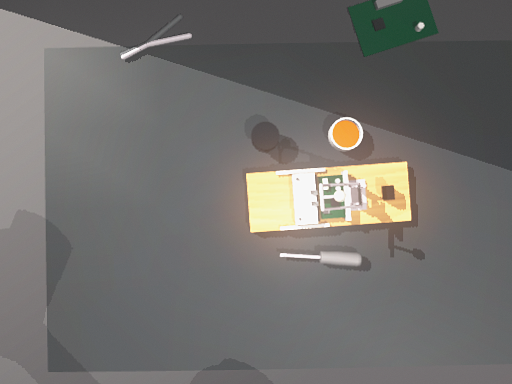

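The scene picture shows the plank with the lever and bail standing up (white ball near (168,178)). The top picture shows the plank spanning (248–410, 163–232), hook side left, rest at (388,193), ball near (339,196). Jig +x is roughly world +y.

```bash
cat > h.py <<'E'
import cv2,numpy as np
from plant import bot
def world(n,d):
    m=bot.camera_model(n);h,w=d.shape
    u,v=np.meshgrid(np.arange(w),np.arange(h))
    q=cv2.undistortPoints(np.stack([u,v],-1).reshape(-1,1,2).astype(float),m["K"],m["distortion"]).reshape(h,w,2)
    c=np.dstack([q*d[...,None],d]);T=m["camera_from_world"]
    return (c-T[:3,3])@T[:3,:3]
def pix(n,P):
    m=bot.camera_model(n);T=m["camera_from_world"]
    return cv2.projectPoints(np.atleast_2d(P).astype(float),cv2.Rodrigues(T[:3,:3])[0],T[:3,3],m["K"],m["distortion"])[0].reshape(-1,2)
E
python3 - <<'E'
from h import *
for n in("top","scene"):
    p=cv2.imread(f"pics/{n}0.png");d=np.load(f"pics/{n}0.npy");W=world(n,d)
    hsv=cv2.cvtColor(p,cv2.COLOR_BGR2HSV)
    m=(hsv[...,0]>8)&(hsv[...,0]<28)&(hsv[...,1]>100)&(hsv[...,2]>90)&(abs(W[...,2]-20)<8)&(d>0)
    k,l,s,_=cv2.connectedComponentsWithStats(m.astype(np.uint8))
    m=np.isin(l,[i for i in range(1,k) if s[i,4]>60])
    P=W[m];print(n,m.sum(),"z",np.median(P[:,2]),P.min(0),P.max(0))
    r=cv2.minAreaRect(P[:,:2].astype(np.float32));print(r)
    # heights > 60 near jig
    c=np.array(r[0]);t=(np.linalg.norm(W[...,:2]-c,axis=2)<150)&(W[...,2]>75)&(W[...,2]<200)&(d>0)
    b=t&(p.min(2)>150)
    Q=W[t];print("high",len(Q),Q[np.argsort(-Q[:,2])][:25:3].round(1).tolist())
E
python3 - <<'E'
from h import *
for n,(a,b,c,e) in dict(top=(155,240,240,415),scene=(165,300,75,280)).items():
    p=cv2.imread(f"pics/{n}0.png")[a:b,c:e];cv2.imwrite(f"pics/{n}0c.png",cv2.resize(p,None,fx=3.8,fy=3.8,interpolation=cv2.INTER_CUBIC))
E
```

```text
top 1455 z 19.190348622059343 [ 513.24587241 -230.47755683   12.00903128] [707.73742009 -99.27107141  27.35408058]
((612.1320190429688, -165.2473907470703), (201.24615478515625, 113.15043640136719), 8.030597686767578)
high 642 [[560.9, -80.3, 174.0], [562.5, -76.1, 172.7], [563.9, -82.1, 172.5], [566.9, -77.9, 171.9], [562.5, -74.9, 171.6], [562.4, -82.3, 171.6], [562.5, -73.5, 171.3], [564.0, -76.5, 171.2], [560.9, -82.4, 171.0]]
scene 3591 z 18.98846297856082 [ 512.5211541  -239.15762616   12.00843986] [701.50758398  65.70981823  27.73100117]
((615.3114013671875, -98.04188537597656), (316.26123046875, 177.2947540283203), 77.0452651977539)
high 774 [[564.8, -79.5, 171.9], [562.8, -77.9, 171.4], [563.7, -73.7, 171.1], [562.8, -76.5, 171.0], [570.0, -79.1, 170.7], [563.9, -78.2, 170.5], [564.9, -81.2, 170.4], [566.1, -77.1, 170.3], [564.8, -74.0, 170.1]]
```

View pics/scene0c.png

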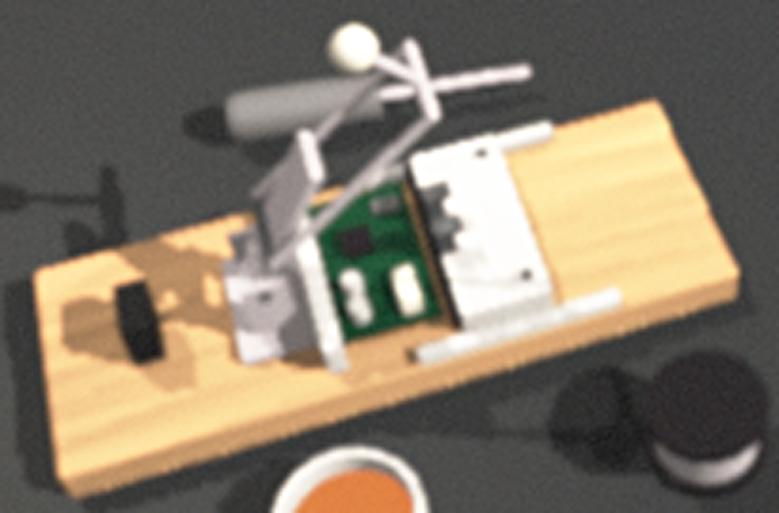

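View pics/top0c.png

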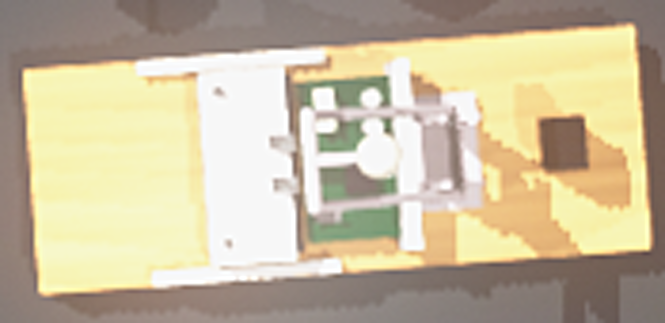

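```bash
cat >> h.py <<'E'
from scipy.optimize import least_squares
def ray(n,uv,z):
    m=bot.camera_model(n);T=m["camera_from_world"]
    q=cv2.undistortPoints(np.array(uv,float).reshape(-1,1,2),m["K"],m["distortion"]).reshape(-1,2)
    r=np.c_[q,np.ones(len(q))]@T[:3,:3];c=-T[:3,:3].T@T[:3,3]
    return c+r*((z-c[2])/r[:,2])[:,None]
def lin(th,bx,bz): pass
E
python3 - <<'E'
from h import *
top=np.array([(22,68),(636,25),(653,250),(40,295)])/3.8+[240,155]-.37
sc=np.array([(40,270),(652,102),(735,272),(60,478)])/3.8+[75,165]-.37
loc={'top':[(150,-55),(-150,-55),(-150,55),(150,55)],'scene':[(-150,55),(150,55),(150,-55),(-150,-55)]}
for n,uv in(("top",top),("scene",sc)):
    P=ray(n,uv,20)[:,:2];L=np.array(loc[n],float)
    f=lambda p:((L@np.array([[np.cos(p[2]),np.sin(p[2])],[-np.sin(p[2]),np.cos(p[2])]])+p[:2])-P).ravel()
    s=least_squares(f,[612,-98,1.64]);print(n,P.round(1).tolist(),s.x.round(3),s.fun.round(1))
    x,y,a=s.x
    d=np.load(f"pics/{n}0.npy");p=cv2.imread(f"pics/{n}0.png");W=world(n,d)
    R=np.array([[np.cos(a),np.sin(a)],[-np.sin(a),np.cos(a)]])
    J=W.copy();J[...,:2]=(W[...,:2]-[x,y])@R.T
    m=(d>0)&(abs(J[...,1])<30)&(abs(J[...,0])<80)&(J[...,2]>150)&(J[...,2]<180)
    Q=J[m];g=least_squares(lambda c:np.linalg.norm(Q-c,axis=1)-9,Q.mean(0)-[0,0,5],loss='soft_l1');print("ball jig",g.x.round(1),m.sum(),"resid",abs(g.fun).mean().round(2), "world",(R.T@g.x[:2]+[x,y]).round(1))
    # jaw top extents
    m=(d>0)&(abs(J[...,2]-38)<4)&(abs(J[...,1])>22)&(abs(J[...,1])<42)&(p.min(2)>150)&(J[...,0]>15)&(J[...,0]<90)
    print("jaw x",np.percentile(J[m][:,0],[0,2,5,50,95,98,100]).round(1),np.median(J[m][:,2]),m.sum())
E
```

```text
top [[611.9, 65.1], [628.2, -234.9], [518.3, -241.0], [501.4, 58.1]] [564.965 -88.173   1.627] [-0.4 -0.4  0.  -0.   0.1 -0.   0.3  0.4]
ball jig [ 10.4   0.5 162.5] 132 resid 1.25 world [563.9 -77.8]
jaw x [15.  26.5 27.7 45.5 63.7 64.9 65.6] 38.03783552730469 486
scene [[519.3, -235.8], [502.5, 58.1], [610.3, 65.3], [628.6, -231.7]] [565.18  -86.034   1.629] [-0.3 -3.2 -1.   2.4  1.   1.7  0.2 -0.8]
ball jig [  9.    0.4 162. ] 136 resid 0.92 world [564.3 -77.1]
jaw x [25.2 26.4 27.7 46.5 64.2 65.3 66.2] 37.28464146391785 426
```

```bash
cat >> h.py <<'E'
r=np.radians
PIV=np.array([-50.,50.])
def fk(th,al): # lever joint rad, leg angle rad (above +x) -> hinge,bar,ball (jig x,z)
    e=lambda a:np.array([np.cos(a),np.sin(a)])
    h=PIV+22*e(r(52)+th);b=h+100*e(al);return h,b,b+35*e(al+np.pi/2)
def ik(i,x,z,g=(.3,0.2)):
    s=least_squares(lambda q:fk(*q)[i]-[x,z],g,xtol=1e-12);return s.x
JX,JY,JA=565.0,-87.6,1.627
def jig(P): # world->jig
    c,s=np.cos(JA),np.sin(JA);P=np.asarray(P,float);return np.array([c*(P[0]-JX)+s*(P[1]-JY),-s*(P[0]-JX)+c*(P[1]-JY),P[2]])
def wor(P):
    c,s=np.cos(JA),np.sin(JA);return np.array([JX+c*P[0]-s*P[1],JY+s*P[0]+c*P[1],P[2]])
def st():
    o=bot.get_obs();print("t %.2f jigTCP %s yaw %.4f F(jig) %s w %.1f"%(o["time"],jig(o["tool_pos"]).round(2),o["tcp_rot"][2],(jig(o["contact_force"]+np.array([JX,JY,0]))).round(2),o["grip_width"]))
    return o
E
python3 - <<'E'
from h import *
q=ik(2,10,162.5,(.35,.6));print("start",q,"rel deg",np.degrees(q[1]-q[0])-40, fk(*q))
for x in(53,55,40):
    e=ik(1,x,45,(.1,-.2));print(x,e,fk(*e))
e=ik(1,53,45,(.1,-.2))
q=np.array([q[0],q[0]+r(19)])
for t in np.linspace(0,1,11):
    th=q[0]+(e[0]-q[0])*min(1,t/.4);al=th+r(19)+(e[1]-e[0]-r(19))*max(0,(t-.2)/.8)
    h,b,c=fk(th,al);print(round(t,1),"bar",b.round(1),"ball",c.round(1))
o=bot.get_obs();T=wor([10,0.4,162.5+52]);d=T-[149.503,503.277,292.241]
y=o["tcp_rot"][2];X=np.array([np.cos(y),np.sin(y),0]);Y=np.array([np.sin(y),-np.cos(y),0])
print("tool delta",d@X,d@Y,-d[2],"turn",(y-JA)/r(5),T,np.linalg.norm(d))
E
```

```text
start [0.357318   0.70615262] rel deg -20.013248906538983 (array([-43.37451747,  70.97863154]), array([ 32.71189361, 135.86975612]), array([ 10. , 162.5]))
53 [ 0.36575548 -0.26337212] (array([-43.55175794,  71.03378649]), array([53., 45.]), array([62.11182527, 78.79311528]))
55 [ 0.27758064 -0.25665068] (array([-41.72456017,  70.38423645]), array([55., 45.]), array([63.88448276, 78.85359606]))
40 [ 0.96606837 -0.26301011] (array([-56.56117597,  70.99883258]), array([40., 45.]), array([49.0995914 , 78.79641159]))
0.0 bar [ 33.8 134.5] ball [ 11.6 161.6]
0.1 bar [ 33.6 134.7] ball [ 11.3 161.7]
0.2 bar [ 33.5 134.9] ball [ 11.1 161.8]
0.3 bar [ 40.4 125.4] ball [ 21.4 154.8]
0.4 bar [ 46.2 115.2] ball [ 30.7 146.6]
0.5 bar [ 50.8 104.1] ball [ 39.2 137.1]
0.6 bar [54.1 92.6] ball [ 46.6 126.7]
0.7 bar [56.  80.7] ball [ 52.6 115.5]
0.8 bar [56.4 68.7] ball [ 57.2 103.7]
0.9 bar [55.4 56.8] ball [60.4 91.4]
1.0 bar [53. 45.] ball [62.1 78.8]
tool delta -562.8151619023284 -438.7956668346206 77.74099999999999 turn 14.046527628366547 [564.03889072 -77.63825974 214.5       ] 717.8761778893233
```

carry_out --deltas '[[[-15,-12,0,0.5],[-45,-35,0,1.5],[-90,-70,0,2.6],[-135,-105,0,3.7],[-180,-140,0,4.8],[-225,-175,0,5.9],[-270,-210,0,7],[-315,-245,0,8.1],[-360,-280,0,9.2],[-405,-315,0,10.3],[-450,-350,0,11.4],[-490,-382,0,12.4],[-525,-409,0,13.2],[-547,-426,0,13.7],[-558,-435,0,14],[-562.8,-438.8,0,14.05],[-562.8,-438.8,0,14.05],[-562.8,-438.8,0,14.05],[-562.8,-438.8,0,14.05],[-562.8,-438.8,0,14.05]]]' --fingers 60

```text
time: 2.1
tool_pos: [563.6, -76.3, 292.6]
tcp_rot: [3.141, -0.0, 1.629]
contact_force: [-1.3, 0.1, 1.4]
grip_width: 59.6
```

Run:
```python
from h import *
st()
n="top"
for n in("scene",):
    p,d=bot.capture(n);W=world(n,d);J=np.stack(jig(np.moveaxis(W,-1,0)),-1) 
    m=(d>0)&(abs(J[...,1])<12)&(abs(J[...,0]-10)<15)&(J[...,2]>150)&(J[...,2]<176)
    Q=J[m];g=least_squares(lambda c:np.linalg.norm(Q-c,axis=1)-9,[10,0,162],loss='soft_l1');print(g.x,m.sum())
    cv2.imwrite("pics/s1.png",p)
```

```text
t 2.10 jigTCP [ 11.36   0.8  292.64] yaw 1.6285 F(jig) [0.17 1.27 1.4 ] w 59.6
[ 10.62877858   0.48592921 161.91243945] 138
```

carry_out --deltas '[[[0,0,10,0],[0,0,25,0],[0,0,40,0],[0,0,55,0],[0,0,68,0],[0,0,75,0],[0,0,78,0],[0,0,78,0],[0,0,78,0]]]'

```text
time: 3.05
tool_pos: [564.3, -77.6, 214.7]
tcp_rot: [3.141, 0.0, 1.627]
contact_force: [0.2, 0.1, 0.6]
grip_width: 60.4
```

Run:
```python
from h import *
st();p,d=bot.capture("scene");st()
cv2.imwrite("pics/s2.png",cv2.resize(p[120:300,75:315],None,fx=3.2,fy=3.2,interpolation=cv2.INTER_CUBIC))
```

```text
t 3.05 jigTCP [9.9800e+00 1.6000e-01 2.1473e+02] yaw 1.6268 F(jig) [ 0.14 -0.16  0.61] w 60.4
t 3.10 jigTCP [9.9500e+00 1.1000e-01 2.1487e+02] yaw 1.6268 F(jig) [-0.01  0.04  0.39] w 59.9
```

View pics/s2.png

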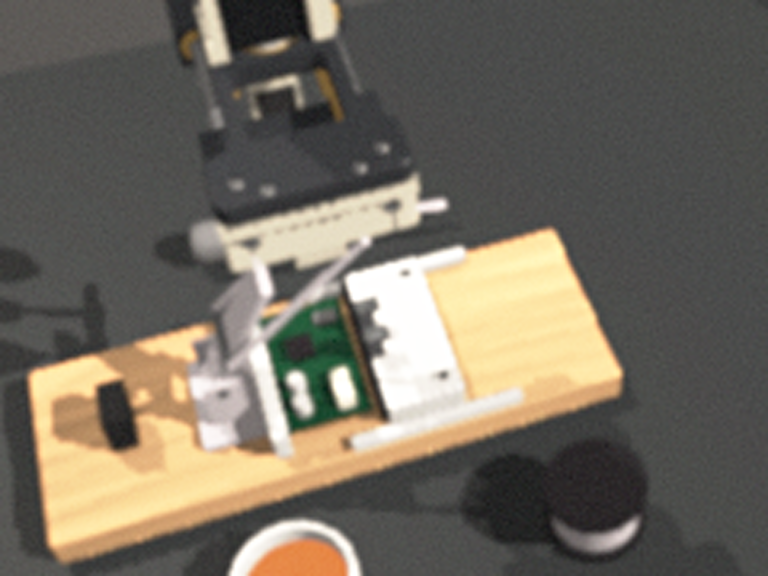

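The gripper sits over the ball (hidden behind the body), with the lever and one leg visible at (240,300) and (320,280), nothing displaced. Closing.

carry_out --deltas '[[[0,0,0,0],[0,0,0,0],[0,0,0,0],[0,0,0,0],[0,0,0,0],[0,0,0,0],[0,0,0,0],[0,0,0,0]]]' --fingers 14

```text
time: 3.9
tool_pos: [564.0, -77.6, 214.2]
tcp_rot: [-3.141, -0.0, 1.627]
contact_force: [-0.9, -0.9, 0.9]
grip_width: 15.9
```

Run:
```python
from h import *
st()
e=fk(.366,.7)[0]
q0=ik(2,10.5,162.3,(.35,.6));print(q0)
hx,_,c0=fk(*q0)
# rotate bail to bar z 45, theta const
al1=np.arcsin((45-hx[1])/100);print("final bar",fk(q0[0],al1)[1])
A=np.linspace(q0[1],al1,21)[1:]
print([[round(v,1) for v in (fk(q0[0],a)[2]-c0)*[1,-1]] for a in A])
```

```text
t 3.90 jigTCP [ 10.02   0.49 214.18] yaw 1.6267 F(jig) [-0.8   0.97  0.87] w 15.9
[0.34032022 0.70457429]
final bar [53.57874787 45.        ]
[[np.float64(4.4), np.float64(2.7)], [np.float64(8.6), np.float64(5.6)], [np.float64(12.6), np.float64(8.7)], [np.float64(16.6), np.float64(12.0)], [np.float64(20.3), np.float64(15.5)], [np.float64(23.9), np.float64(19.1)], [np.float64(27.3), np.float64(22.9)], [np.float64(30.5), np.float64(26.9)], [np.float64(33.5), np.float64(31.0)], [np.float64(36.3), np.float64(35.3)], [np.float64(39.0), np.float64(39.7)], [np.float64(41.3), np.float64(44.3)], [np.float64(43.5), np.float64(48.9)], [np.float64(45.5), np.float64(53.6)], [np.float64(47.2), np.float64(58.4)], [np.float64(48.6), np.float64(63.4)], [np.float64(49.9), np.float64(68.3)], [np.float64(50.9), np.float64(73.3)], [np.float64(51.6), np.float64(78.4)], [np.float64(52.1), np.float64(83.5)]]
```

carry_out --deltas '[[[0,0,0,0],[0,0,0,0],[0,0,0,0]]]' --fingers 10

```text
time: 4.2
tool_pos: [564.0, -77.6, 214.2]
tcp_rot: [-3.141, -0.0, 1.627]
contact_force: [-1.6, 0.2, -0.0]
grip_width: 16.1
```

Run:
```python
from h import *
st()
p,d=bot.capture("top");cv2.imwrite("pics/t2.png",cv2.resize(p[150:250,230:420],None,fx=4,fy=4,interpolation=cv2.INTER_CUBIC))
```

```text
t 4.20 jigTCP [ 10.03   0.46 214.2 ] yaw 1.6268 F(jig) [ 0.24  1.55 -0.02] w 16.1
```

carry_out --deltas '[[[2.2,0,1.3,0],[4.4,0,2.7,0],[8.6,0,5.6,0],[12.6,0,8.7,0],[16.6,0,12,0],[20.3,0,15.5,0],[20.3,0,15.5,0]]]'

```text
time: 4.95
tool_pos: [562.8, -56.7, 198.2]
tcp_rot: [-3.141, -0.001, 1.627]
contact_force: [0.0, 0.1, 2.0]
grip_width: 16.3
```

Run:
```python
from h import *
st()
p,d=bot.capture("scene");cv2.imwrite("pics/s3.png",cv2.resize(p[120:300,75:315],None,fx=3.2,fy=3.2,interpolation=cv2.INTER_CUBIC))
```

```text
t 4.95 jigTCP [ 31.01   0.47 198.18] yaw 1.6273 F(jig) [ 0.12 -0.01  2.04] w 16.3
```

View pics/s3.png

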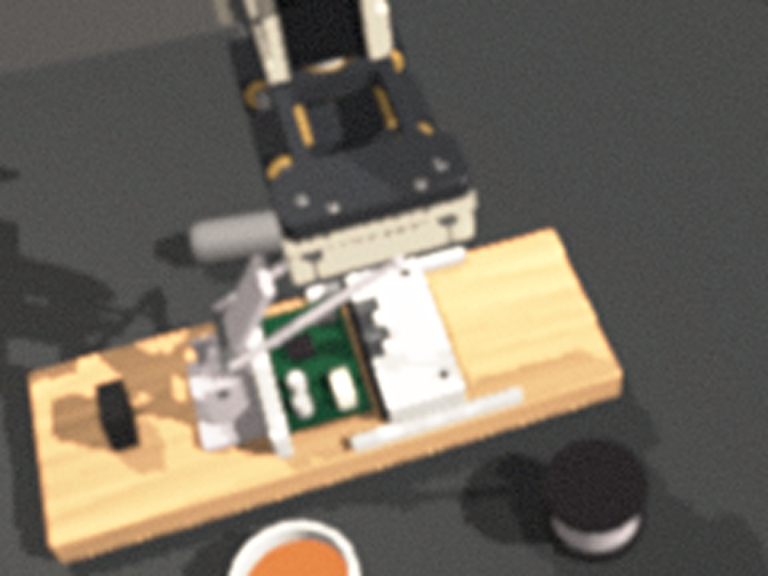

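The bail follows the ball (leg now lower, lever unmoved). Continuing the arc.

carry_out --deltas '[[[1.5,0,1.5,0],[3.6,0,3.6,0],[7,0,7.4,0],[10.2,0,11.4,0],[13.2,0,15.5,0],[16,0,19.8,0],[18.7,0,24.2,0],[21,0,28.8,0],[23.2,0,33.4,0],[25.2,0,38.1,0],[26.9,0,42.9,0],[28.3,0,47.9,0],[29.6,0,52.8,0],[29.6,0,52.8,0]]]'

```text
time: 6.4
tool_pos: [561.1, -27.6, 145.2]
tcp_rot: [-3.141, -0.0, 1.627]
contact_force: [0.1, 1.7, 1.7]
grip_width: 15.8
```

Run:
```python
from h import *
st();p,d=bot.capture("scene");st()
cv2.imwrite("pics/s4.png",cv2.resize(p[140:280,95:295],None,fx=4,fy=4,interpolation=cv2.INTER_CUBIC))
```

```text
t 6.40 jigTCP [ 60.12   0.55 145.16] yaw 1.6268 F(jig) [ 1.72 -0.17  1.75] w 15.8
t 6.45 jigTCP [ 60.03   0.44 145.56] yaw 1.6267 F(jig) [0.8  0.97 1.82] w 16.3
```

View pics/s4.png

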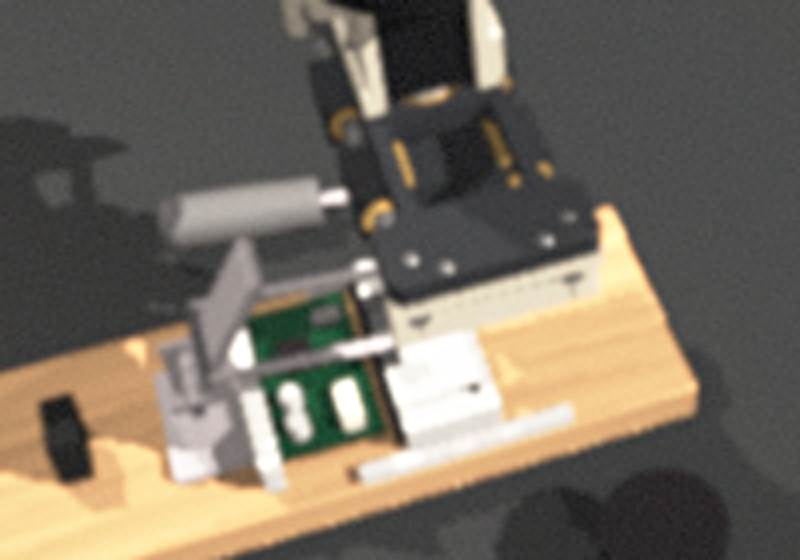

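The bail is nearly level over the board and still held; remaining arc puts the bar at z 45.

carry_out --deltas '[[[0.5,0,2.5,0],[1,0,5,0],[1.4,0,7.5,0],[1.7,0,10,0],[2,0,12.5,0],[2.2,0,15,0],[2.2,0,15,0],[2.2,0,15,0],[2.2,0,15,0]]]'

```text
time: 7.35
tool_pos: [561.1, -25.6, 131.0]
tcp_rot: [-3.142, -0.0, 1.627]
contact_force: [-1.0, 0.5, 0.4]
grip_width: 16.0
```

Run:
```python
from h import *
o=st();j=jig(o["tool_pos"]);q=ik(2,j[0]+.3,j[2]-52,(.35,-.25));print(q,fk(*q))
for s in(41,40,39,38): e=ik(1,s,45.5,(.9,-.2));print(s,e,fk(*e)[2])
```

```text
t 7.35 jigTCP [ 62.08   0.41 130.97] yaw 1.6267 F(jig) [0.59 0.94 0.39] w 16.0
[ 0.35194768 -0.26079268] (array([-43.26195143,  70.94274818]), array([53.35663768, 45.15809696]), array([62.38126561, 78.97460315]))
41 [ 0.92166842 -0.2606344 ] [50.01927532 79.31793419]
40 [ 0.97299762 -0.25736027] [48.90850268 79.3472832 ]
39 [ 1.0259906  -0.25338488] [47.77387659 79.3824304 ]
38 [ 1.0809426  -0.24863772] [46.61293306 79.42369945]
```

carry_out --deltas '[[[-1,0,0,0],[-2,0,0,0],[-3,0,0,0],[-4,0,0,0],[-5,0,0,0],[-6,0,0,0],[-7,0,0,0],[-8,0,0,0],[-9,0,0,0],[-9,0,0,0]]]'

```text
time: 8.35
tool_pos: [561.6, -34.9, 130.9]
tcp_rot: [3.142, 0.0, 1.627]
contact_force: [-1.8, 2.6, 1.6]
grip_width: 15.9
```

```bash
cat > f.py <<'E'
from h import *
F=[];J=[]
for i in range(6):
    o=bot.get_obs();F.append(jig(o["contact_force"]+np.array([JX,JY,0])));J.append(jig(o["tool_pos"]));bot.capture("top")
print(round(o["time"],2),"F",np.mean(F,0).round(2),"sd",np.std(F,0).round(1),"jigTCP",np.mean(J,0).round(2),"w",round(o["grip_width"],1))
E
python3 f.py
```

```text
8.6 F [2.23 1.31 1.32] sd [0.4 0.5 0.2] jigTCP [ 52.84   0.39 130.92] w 16.0
```

carry_out --deltas '[[[-0.5,0,0,0],[-1,0,0,0],[-1.5,0,0,0],[-2,0,0,0],[-2,0,0,0]]]'

```text
time: 9.15
tool_pos: [561.7, -36.6, 130.9]
tcp_rot: [3.142, -0.0, 1.627]
contact_force: [-1.2, 2.4, 1.4]
grip_width: 16.2
```

```bash
python3 f.py
```

```text
9.4 F [3.39 0.86 1.58] sd [0.5 0.3 0.6] jigTCP [ 51.1    0.38 130.91] w 15.6
```

carry_out --deltas '[[[-0.2,0,0,0],[-0.5,0,0,0],[-0.5,0,0,0]]]'

```text
time: 9.75
tool_pos: [561.8, -37.1, 130.9]
tcp_rot: [3.142, -0.0, 1.627]
contact_force: [-0.6, 3.9, 1.8]
grip_width: 16.1
```

```bash
python3 f.py
```

```text
10.0 F [3.46 0.81 1.54] sd [0.5 0.3 0.7] jigTCP [ 50.58   0.39 130.91] w 15.7
```

carry_out --deltas '[[[-0.2,0,0,0],[-0.5,0,0,0],[-0.5,0,0,0]]]'

```text
time: 10.35
tool_pos: [561.8, -37.6, 130.9]
tcp_rot: [3.142, -0.0, 1.627]
contact_force: [-1.7, 2.5, 1.7]
grip_width: 15.9
```

```bash
python3 f.py
```

```text
10.6 F [3.15 0.81 1.37] sd [0.6 0.8 0.3] jigTCP [ 50.08   0.39 130.91] w 16.1
```

carry_out --deltas '[[[-0.2,0,0,0],[-0.4,0,0,0],[-0.4,0,0,0]]]'

```text
time: 10.95
tool_pos: [561.8, -38.0, 130.9]
tcp_rot: [3.142, -0.0, 1.627]
contact_force: [-1.0, 3.5, 1.4]
grip_width: 15.7
```

```bash
python3 f.py
```

```text
11.2 F [3.55 0.63 1.44] sd [0.4 0.2 0.5] jigTCP [ 49.7    0.39 130.91] w 15.8
```

carry_out --deltas '[[[-0.2,0,0,0],[-0.4,0,0,0],[-0.4,0,0,0]]]'

```text
time: 11.55
tool_pos: [561.8, -38.4, 130.9]
tcp_rot: [3.142, -0.0, 1.627]
contact_force: [-1.1, 3.9, 1.3]
grip_width: 16.1
```

```bash
python3 f.py
```

```text
11.8 F [3.77 0.68 1.29] sd [0.4 0.6 0.4] jigTCP [ 49.29   0.4  130.91] w 16.0
```

carry_out --deltas '[[[-0.2,0,0,0],[-0.4,0,0,0],[-0.4,0,0,0]]]'

```text
time: 12.15
tool_pos: [561.9, -38.8, 130.9]
tcp_rot: [3.142, -0.0, 1.627]
contact_force: [-1.3, 3.2, 1.5]
grip_width: 16.1
```

```bash
python3 f.py
```

```text
12.4 F [3.43 0.89 1.56] sd [0.4 0.4 0.3] jigTCP [ 48.89   0.4  130.9 ] w 16.0
```

carry_out --deltas '[[[-0.2,0,0,0],[-0.4,0,0,0],[-0.4,0,0,0]]]'

```text
time: 12.75
tool_pos: [561.9, -39.2, 130.9]
tcp_rot: [3.142, -0.0, 1.627]
contact_force: [-1.5, 3.2, 1.2]
grip_width: 15.7
```

```bash
python3 f.py
```

```text
13.0 F [3.54 0.88 1.43] sd [0.3 0.5 0.4] jigTCP [ 48.49   0.4  130.9 ] w 15.8
```

carry_out --deltas '[[[-0.2,0,0,0],[-0.4,0,0,0],[-0.4,0,0,0]]]'

```text
time: 13.35
tool_pos: [561.9, -39.6, 130.9]
tcp_rot: [3.142, -0.0, 1.627]
contact_force: [-1.5, 3.5, 1.2]
grip_width: 16.1
```

```bash
python3 f.py
```

```text
13.6 F [3.21 0.83 1.22] sd [0.4 0.4 0.5] jigTCP [ 48.11   0.39 130.92] w 15.8
```

carry_out --deltas '[[[-0.2,0,0,0],[-0.4,0,0,0],[-0.4,0,0,0]]]'

```text
time: 13.95
tool_pos: [561.9, -40.0, 130.9]
tcp_rot: [3.142, -0.0, 1.627]
contact_force: [-0.3, 3.2, 1.7]
grip_width: 15.8
```

```bash
python3 f.py
```

```text
14.2 F [3.67 0.95 1.55] sd [0.4 0.4 0.3] jigTCP [ 47.69   0.4  130.92] w 15.9
```

carry_out --deltas '[[[-0.2,0,0,0],[-0.4,0,0,0],[-0.4,0,0,0]]]'

```text
time: 14.55
tool_pos: [561.9, -40.4, 130.9]
tcp_rot: [3.142, -0.0, 1.627]
contact_force: [-1.7, 3.7, 1.5]
grip_width: 15.6
```

```bash
python3 f.py
```

```text
14.8 F [3.42 0.84 1.62] sd [0.2 0.5 0.4] jigTCP [ 47.3    0.39 130.91] w 15.7
```

carry_out --deltas '[[[-0.2,0,0,0],[-0.4,0,0,0],[-0.4,0,0,0]]]'

```text
time: 15.15
tool_pos: [562.0, -40.8, 130.9]
tcp_rot: [3.142, -0.0, 1.627]
contact_force: [-1.7, 2.3, 0.9]
grip_width: 15.6
```

```bash
python3 f.py
```

```text
15.4 F [3.12 0.73 1.75] sd [0.7 0.6 0.5] jigTCP [ 46.91   0.4  130.91] w 15.4
```

carry_out --deltas '[[[-0.2,0,0,0],[-0.4,0,0,0],[-0.4,0,0,0]]]'

```text
time: 15.75
tool_pos: [562.0, -41.2, 130.9]
tcp_rot: [3.142, -0.0, 1.627]
contact_force: [-1.6, 3.6, 1.3]
grip_width: 16.1
```

```bash
python3 f.py
python3 - <<'E'
from h import *
p,d=bot.capture("scene");cv2.imwrite("pics/s5.png",cv2.resize(p[150:270,105:265],None,fx=5,fy=5,interpolation=cv2.INTER_CUBIC))
E
```

```text
16.0 F [3.26 0.56 1.31] sd [0.5 0.6 0.5] jigTCP [ 46.5    0.39 130.91] w 16.3
```

View pics/s5.png

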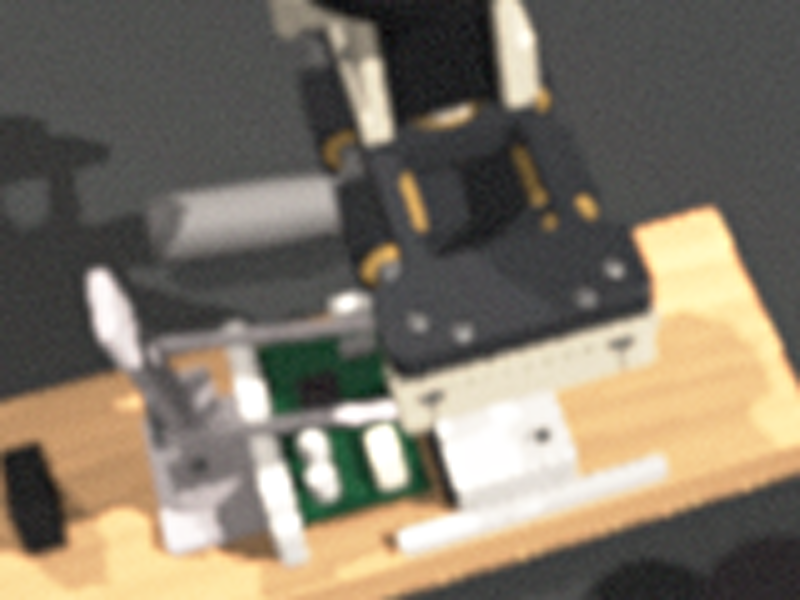

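Run:
```python
from h import *
for n in("scene","top"):
    p,d=bot.capture(n);W=world(n,d);J=np.stack(jig(np.moveaxis(W,-1,0)),-1)
    m=(d>0)&(abs(J[...,1])<11)&(J[...,2]>80)&(J[...,2]<130)&(J[...,0]<-20)&(J[...,0]>-90)
    Q=J[m];print(n,"lever pts",len(Q),Q[np.argsort(-Q[:,2])][:4].round(1).tolist())
    c=Q[:,[0,2]].mean(0);v=c-PIV;print(" lever angle deg",np.degrees(np.arctan2(v[1],v[0])), "mean",c.round(1))
    for s in(1,-1):
        m=(d>0)&(abs(J[...,1]*s-34)<10)&(abs(J[...,2]-38)<4)&(J[...,0]>15)&(J[...,0]<90)&(p.min(2)>130)
        if m.sum()>5: print(" jaw side",s,np.percentile(J[m][:,0],[2,5,50,95,98]).round(1),m.sum())
    # legs: |y| 16..22
    for s in(1,-1):
        m=(d>0)&(abs(J[...,1]*s-19)<4)&(J[...,2]>43)&(J[...,2]<75)&(J[...,0]>-25)&(J[...,0]<18)
        Q=J[m]
        if len(Q)>8: f=np.polyfit(Q[:,0],Q[:,2],1);print(" leg",s,"slope deg",np.degrees(np.arctan(f[0])).round(1),"z top at x=0",f[1].round(1),len(Q))
```

```text
scene lever pts 120 [[-61.0, 1.0, 119.8], [-64.1, -9.8, 119.7], [-60.8, 3.5, 119.1], [-60.2, -2.7, 119.0]]
 lever angle deg 97.81141257846703 mean [-57.7 106. ]
 jaw side -1 [27.5 28.9 46.7 65.5 66.7] 247
 leg 1 slope deg -13.7 z top at x=0 56.6 80
 leg -1 slope deg -14.7 z top at x=0 56.6 78
top lever pts 0 []
 lever angle deg nan mean [nan nan]<stdin>:6: RuntimeWarning: Mean of empty slice.
  ret = um.true_divide(
```

Run:
```python
from h import *
T=lambda a:np.array(a,float)/3.8+[240,155]-.37
def show(n,uv,z,t): print(t,[jig(P).round(1).tolist() for P in ray(n,uv,z)])
show("top",T([(271,143),(273,185)]),55,"lip tips top")
show("top",T([(297,143),(298,185)]),53,"prong back")
show("top",T([(200,170),(297,170)]),38,"jaw edges")
show("top",T([(309,160)]),136,"bar (exp 33)")
show("top",T([(377,155)]),166,"ball (exp 10)")
p=cv2.imread("pics/top0.png");J0=None
g=p.min(2)
for y in(-30,30):
    X=np.arange(10,85,1.);uv=pix("top",np.array([wor([x,y,38]) for x in X])).astype(np.float32)
    v=cv2.remap(g,uv[:,0].reshape(-1,1),uv[:,1].reshape(-1,1),cv2.INTER_LINEAR).ravel();print(y,v[:75:1].tolist())
S=lambda a:np.array(a,float)/3.8+[75,165]-.37
show("scene",S([(440,190),(453,222)]),55,"scene prong tops?")
show("scene",S([(412,157),(465,327)]),38,"scene jaw -x edge");show("scene",S([(500,137),(552,298)]),38,"scene jaw +x edge")
```

```text
lip tips top [[36.3, -9.7, 55.0], [36.8, 9.7, 55.0]]
prong back [[24.0, -8.9, 53.0], [24.9, 10.6, 53.0]]
jaw edges [[68.6, 0.4, 38.0], [22.6, 3.7, 38.0]]
bar (exp 33) [[32.2, -0.5, 136.0]]
ball (exp 10) [[10.3, -0.5, 166.0]]
-30 [250, 246, 226, 187, 133, 116, 118, 117, 115, 115, 116, 118, 117, 115, 130, 156, 201, 253, 251, 249, 248, 247, 247, 247, 247, 247, 247, 247, 247, 247, 247, 247, 247, 247, 247, 247, 247, 247, 247, 247, 247, 247, 247, 247, 248, 248, 248, 248, 248, 247, 247, 247, 247, 247, 247, 247, 235, 218, 178, 155, 158, 160, 159, 164, 171, 176, 180, 180, 180, 180, 179, 178, 178, 178, 179]
30 [138, 137, 136, 138, 138, 139, 133, 127, 123, 121, 125, 127, 127, 121, 112, 173, 255, 252, 249, 248, 247, 247, 247, 247, 247, 247, 247, 247, 247, 247, 247, 247, 247, 247, 247, 247, 247, 247, 247, 247, 247, 247, 247, 247, 247, 247, 247, 247, 247, 247, 247, 247, 247, 247, 247, 247, 242, 221, 200, 180, 172, 174, 181, 188, 195, 200, 199, 199, 198, 198, 199, 197, 196, 195, 194]
scene prong tops? [[34.5, 8.9, 55.0], [35.4, -10.1, 55.0]]
scene jaw -x edge [[28.7, 45.5, 38.0], [27.6, -52.4, 38.0]]
scene jaw +x edge [[70.2, 43.2, 38.0], [66.4, -51.0, 38.0]]
```

carry_out --deltas '[[[-0.2,0,0,0],[-0.4,0,0,0],[-0.4,0,0,0]]]'

```text
time: 16.5
tool_pos: [562.0, -41.6, 130.9]
tcp_rot: [3.142, -0.0, 1.627]
contact_force: [-1.3, 3.5, 2.1]
grip_width: 15.9
```

```bash
python3 f.py
```

```text
16.75 F [3.35 0.78 1.6 ] sd [0.3 0.4 0.7] jigTCP [ 46.1    0.4  130.91] w 16.0
```

carry_out --deltas '[[[-0.2,0,0,0],[-0.4,0,0,0],[-0.4,0,0,0]]]'

```text
time: 17.1
tool_pos: [562.0, -42.0, 130.9]
tcp_rot: [3.142, -0.0, 1.627]
contact_force: [-1.7, 3.2, 1.2]
grip_width: 16.0
```

```bash
python3 f.py
```

```text
17.35 F [2.98 1.06 1.34] sd [0.7 0.3 0.6] jigTCP [ 45.7   0.4 130.9] w 15.8
```

carry_out --deltas '[[[-0.2,0,0,0],[-0.4,0,0,0],[-0.4,0,0,0]]]'

```text
time: 17.7
tool_pos: [562.1, -42.4, 130.9]
tcp_rot: [3.142, -0.0, 1.627]
contact_force: [-1.9, 3.3, 1.4]
grip_width: 15.9
```

```bash
python3 f.py
```

```text
17.95 F [3.27 1.08 1.44] sd [0.3 0.3 0.2] jigTCP [ 45.29   0.4  130.91] w 15.8
```

carry_out --deltas '[[[-0.2,0,0,0],[-0.5,0,0,0],[-0.5,0,0,0]]]'

```text
time: 18.3
tool_pos: [562.1, -42.9, 130.9]
tcp_rot: [3.142, -0.0, 1.627]
contact_force: [-0.2, 3.8, 1.6]
grip_width: 16.0
```

```bash
python3 f.py
```

```text
18.55 F [3.36 0.53 1.12] sd [0.5 0.4 0.4] jigTCP [ 44.78   0.4  130.91] w 16.0
```

carry_out --deltas '[[[-0.2,0,0,0],[-0.5,0,0,0],[-0.5,0,0,0]]]'

```text
time: 18.9
tool_pos: [562.1, -43.3, 130.9]
tcp_rot: [3.142, -0.0, 1.627]
contact_force: [-0.7, 5.0, 1.3]
grip_width: 16.0
```

```bash
python3 f.py
python3 - <<'E'
from h import *
p,d=bot.capture("top");W=world("top",d);q=cv2.imread("pics/top0.png")
a=p[160:240,270:410];b=q[160:240,270:410]
cv2.imwrite("pics/t5.png",cv2.resize(np.vstack([a,b,]),None,fx=3.7,fy=3.7,interpolation=cv2.INTER_CUBIC))
E
```

```text
19.15 F [4.64 0.82 1.54] sd [0.7 0.4 0.3] jigTCP [ 44.4    0.4  130.92] w 15.9
```

View pics/t5.png

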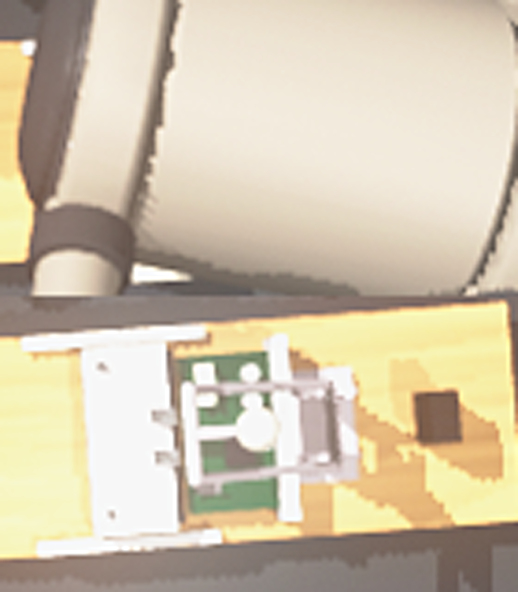

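Arm hides the latch in the top view; but force rose 3.3→4.6 N. One small confirming step.

carry_out --deltas '[[[-0.2,0,0,0],[-0.3,0,0,0],[-0.3,0,0,0]]]'

```text
time: 19.55
tool_pos: [562.1, -43.5, 130.9]
tcp_rot: [3.142, -0.0, 1.627]
contact_force: [-1.6, 5.3, 1.9]
grip_width: 15.7
```

```bash
python3 f.py
```

```text
19.8 F [5.36 0.81 2.19] sd [0.4 0.5 0.4] jigTCP [ 44.17   0.4  130.94] w 16.2
```

Caught (about 2 N above the drag). Let go and rise.

carry_out --deltas '[[[0,0,0,0],[0,0,0,0],[0,0,0,0],[0,0,0,0],[0,0,0,0],[0,0,-3,0],[0,0,-10,0],[0,0,-22,0],[0,0,-38,0],[0,0,-54,0],[0,0,-66,0],[0,0,-70,0],[0,0,-70,0]]]' --fingers 50

```text
time: 21.15
tool_pos: [562.3, -43.7, 201.7]
tcp_rot: [3.14, 0.0, 1.627]
contact_force: [-0.1, -0.1, -0.1]
grip_width: 50.3
```

```bash
python3 f.py
python3 - <<'E'
from h import *
p,d=bot.capture("scene");cv2.imwrite("pics/s6.png",cv2.resize(p[150:290,85:275],None,fx=4.2,fy=4.2,interpolation=cv2.INTER_CUBIC))
W=world("scene",d);J=np.stack(jig(np.moveaxis(W,-1,0)),-1)
for s in(1,-1):
    m=(d>0)&(abs(J[...,1]*s-19)<4)&(J[...,2]>43)&(J[...,2]<75)&(J[...,0]>-25)&(J[...,0]<18);Q=J[m]
    f=np.polyfit(Q[:,0],Q[:,2],1);print(" leg",s,np.degrees(np.arctan(f[0])).round(1),f[1].round(1),len(Q))
E
```

```text
21.4 F [-0.19 -0.   -0.14] sd [0.2 0.6 0.2] jigTCP [ 44.07   0.61 200.6 ] w 50.0
 leg 1 -13.5 55.9 78
 leg -1 -14.0 55.9 81
```

View pics/s6.png

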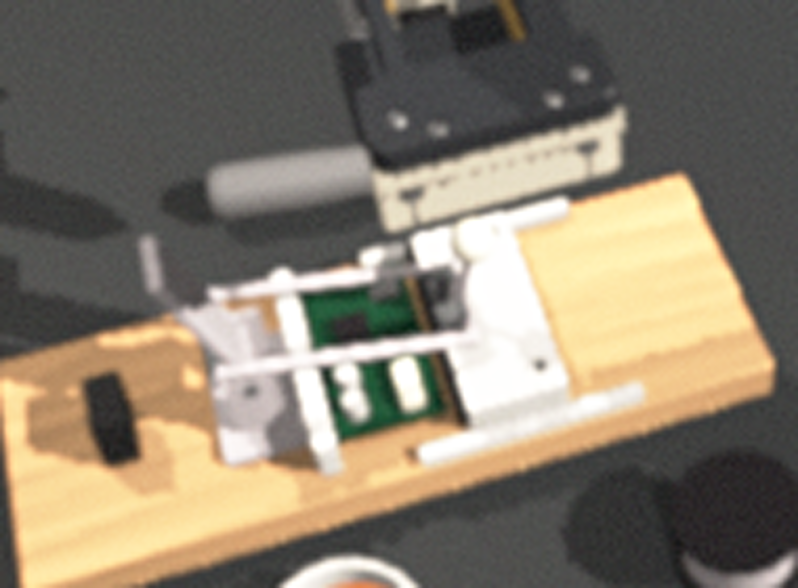

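The bail stays down under the hook, lever upright (tip near (150,240)), arm clear. Now the lever: finger edge in front of its +x face.

Run:
```python
from h import *
q=ik(1,36.2,46,(1.2,-.2));print("theta",q[0],"dir",np.degrees(q[0])+40)
for b in range(106,181,2):
    B=r(b);E=PIV+58*np.array([np.cos(B),np.sin(B)])+3*np.array([np.sin(B),-np.cos(B)])
    print(b,(E+[9.5,66]).round(1).tolist(),end=" ")
```

```text
theta 1.1933253549253153 dir 108.37250642317157
106 [-53.6, 172.6] 108 [-55.6, 172.1] 110 [-57.5, 171.5] 112 [-59.4, 170.9] 114 [-61.4, 170.2] 116 [-63.2, 169.4] 118 [-65.1, 168.6] 120 [-66.9, 167.7] 122 [-68.7, 166.8] 124 [-70.4, 165.8] 126 [-72.2, 164.7] 128 [-73.8, 163.6] 130 [-75.5, 162.4] 132 [-77.1, 161.1] 134 [-78.6, 159.8] 136 [-80.1, 158.4] 138 [-81.6, 157.0] 140 [-83.0, 155.6] 142 [-84.4, 154.1] 144 [-85.7, 152.5] 146 [-86.9, 150.9] 148 [-88.1, 149.3] 150 [-89.2, 147.6] 152 [-90.3, 145.9] 154 [-91.3, 144.1] 156 [-92.3, 142.3] 158 [-93.2, 140.5] 160 [-94.0, 138.7] 162 [-94.7, 136.8] 164 [-95.4, 134.9] 166 [-96.1, 132.9] 168 [-96.6, 131.0] 170 [-97.1, 129.0] 172 [-97.5, 127.0] 174 [-97.9, 125.0] 176 [-98.1, 123.0] 178 [-98.4, 121.0] 180 [-98.5, 119.0]
```

carry_out --deltas '[[[-4,0,0,0],[-14,0,0,0],[-29,0,0,0],[-46,0,0,0],[-63,0,0,0],[-77,0,0,0],[-86,0,0,0],[-89,0,0,0],[-89,0,0,0],[-89,0,4,0],[-89,0,13,0],[-89,0,22,0],[-89,0,28,0],[-89,0,29,0],[-89,0,29,0],[-89,0,29,0]]]' --fingers 0

```text
time: 23.1
tool_pos: [567.3, -132.6, 172.1]
tcp_rot: [3.141, 0.0, 1.627]
contact_force: [-0.0, -0.7, 0.2]
grip_width: 0.5
```

```bash
python3 f.py
```

```text
23.35 F [-0.3  -0.27  0.07] sd [0.4 0.5 0.5] jigTCP [-45.06   0.27 172.21] w 0.7
```

carry_out --deltas '[[[-2,0,0,0],[-4,0,0,0],[-6,0,0,0],[-8,0,0,0],[-9.5,0,0,0],[-10.6,0,0,0],[-12.5,0,0.5,0],[-14.4,0,1.1,0],[-16.4,0,1.8,0],[-18.2,0,2.6,0],[-20.1,0,3.4,0],[-21.9,0,4.3,0],[-23.7,0,5.2,0],[-25.4,0,6.2,0],[-25.4,0,6.2,0]]]'

```text
time: 24.9
tool_pos: [568.4, -157.5, 165.5]
tcp_rot: [-3.141, -0.001, 1.627]
contact_force: [0.6, 5.4, -0.3]
grip_width: 0.0
```

```bash
python3 f.py
cat > lev.py <<'E'
from h import *
import sys
p,d=bot.capture("scene")
W=world("scene",d);J=np.stack(jig(np.moveaxis(W,-1,0)),-1)
for s in(1,-1):
    m=(d>0)&(abs(J[...,1]*s-19)<4)&(J[...,2]>43)&(J[...,2]<75)&(J[...,0]>-15)&(J[...,0]<18);Q=J[m]
    f=np.polyfit(Q[:,0],Q[:,2],1);print(" leg",s,np.degrees(np.arctan(f[0])).round(1),f[1].round(1),len(Q))
m=(d>0)&(abs(J[...,1]+34)<10)&(abs(J[...,2]-38)<4)&(J[...,0]>15)&(J[...,0]<90)&(p.min(2)>130)
print(" jaw",np.percentile(J[m][:,0],[2,5,50,95,98]).round(1),m.sum())
m=(d>0)&(abs(J[...,1])<11)&(J[...,2]>45)&(J[...,2]<130)&(J[...,0]<-85)&(J[...,0]>-125);Q=J[m]
if len(Q): print(" lever pts",len(Q),Q[np.argsort(Q[:,0])][:4].round(1).tolist(),np.median(Q,0).round(1))
if len(sys.argv)>1: cv2.imwrite(sys.argv[1],cv2.resize(p[150:290,85:275],None,fx=4.2,fy=4.2,interpolation=cv2.INTER_CUBIC))
E
python3 lev.py
```

```text
25.15 F [ 5.51 -0.69 -0.54] sd [0.3 0.2 0.5] jigTCP [-69.93   0.52 165.54] w 0.4
 leg 1 -10.2 53.8 60
 leg -1 -11.5 53.6 63
 jaw [26.3 27.4 45.4 64.1 65.4] 245
 lever pts 77 [[-111.0, -3.2, 46.2], [-110.8, -1.2, 46.1], [-110.5, -10.8, 45.4], [-110.4, 3.3, 45.4]] [-103.9   -2.2   46.5]
```

carry_out --deltas '[[[-0.9,0,0.5,0],[-1.8,0,1.1,0],[-3.4,0,2.2,0],[-5.1,0,3.4,0],[-6.7,0,4.7,0],[-8.2,0,6,0],[-9.7,0,7.4,0],[-11.2,0,8.8,0],[-12.6,0,10.2,0],[-14,0,11.7,0],[-15.3,0,13.3,0],[-16.5,0,14.9,0],[-16.5,0,14.9,0]]]'

```text
time: 26.55
tool_pos: [569.4, -174.1, 150.8]
tcp_rot: [-3.141, -0.001, 1.627]
contact_force: [-0.5, 4.6, 0.5]
grip_width: 0.4
```

```bash
python3 f.py;python3 lev.py
```

```text
26.8 F [4.56 0.19 1.31] sd [0.3 0.5 0.4] jigTCP [-86.73   0.47 150.88] w 0.5
 leg 1 -6.6 51.1 61
 leg -1 -5.8 50.9 61
 jaw [24.9 26.1 43.4 62.8 63.9] 253
 lever pts 14 [[-110.2, -9.6, 46.3], [-109.9, -7.8, 46.5], [-106.9, -8.6, 46.1], [-105.2, -9.9, 47.1]] [-102.    -8.9   46.2]
```

carry_out --deltas '[[[-0.6,0,0.8,0],[-1.2,0,1.6,0],[-2.3,0,3.3,0],[-3.4,0,5,0],[-4.4,0,6.8,0],[-5.4,0,8.6,0],[-6.3,0,10.4,0],[-7.1,0,12.2,0],[-7.8,0,14.1,0],[-8.5,0,16,0],[-8.5,0,16,0]]]'

```text
time: 28.0
tool_pos: [569.9, -183.3, 134.5]
tcp_rot: [3.142, 0.0, 1.627]
contact_force: [-0.3, 1.0, 0.8]
grip_width: 0.6
```

```bash
python3 f.py;python3 lev.py
```

```text
28.25 F [ 0.23  0.32 -0.05] sd [0.4 0.2 0.5] jigTCP [-95.77   0.4  134.72] w 0.1
 leg 1 -2.6 48.9 63
 leg -1 -4.4 49.0 59
 jaw [25.2 26.4 44.8 63.  64.2] 249
```

carry_out --deltas '[[[-0.3,0,1,0],[-0.7,0,2,0],[-1,0,3,0],[-1.2,0,4,0],[-1.2,0,4,0]]]'

```text
time: 28.85
tool_pos: [570.0, -184.2, 130.6]
tcp_rot: [3.142, 0.0, 1.627]
contact_force: [-0.1, -1.0, 1.2]
grip_width: 0.5
```

```bash
python3 f.py;python3 lev.py pics/s7.png
```

```text
29.1 F [-0.16 -0.31  0.48] sd [0.7 0.3 0.4] jigTCP [-96.61   0.45 130.7 ] w 0.3
 leg 1 -1.4 48.2 59
 leg -1 -2.3 48.6 59
 jaw [24.9 26.1 44.9 62.7 64. ] 251
```

View pics/s7.png

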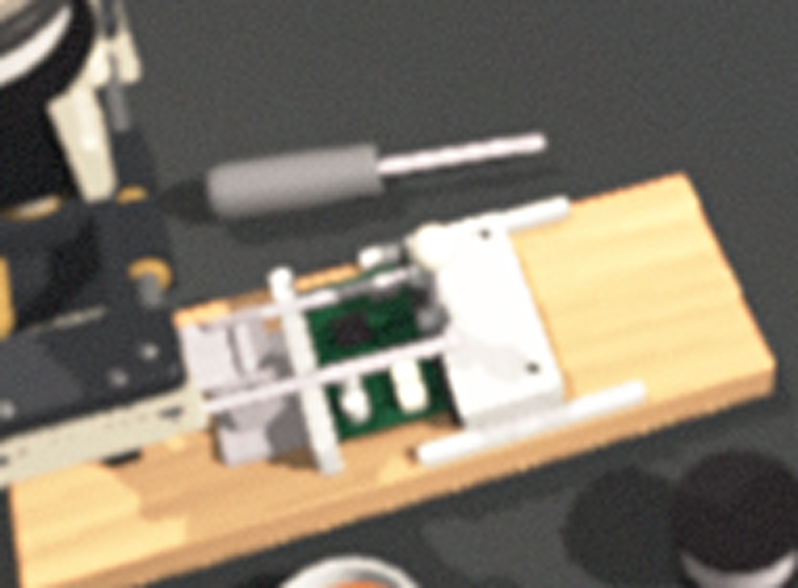

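carry_out --deltas '[[[-0.3,0,1,0],[-0.5,0,2,0],[-0.7,0,3,0],[-0.9,0,4,0],[-0.9,0,4,0]]]'

```text
time: 29.7
tool_pos: [569.9, -184.9, 126.5]
tcp_rot: [-3.141, -0.0, 1.627]
contact_force: [-0.0, 0.2, -0.9]
grip_width: 0.6
```

```bash
python3 f.py;python3 lev.py
```

```text
29.95 F [ 0.11 -0.   -0.24] sd [0.3 0.3 0.6] jigTCP [-97.48   0.47 126.7 ] w 0.2
 leg 1 1.8 47.2 59
 leg -1 -0.9 47.4 63
 jaw [24.9 26.1 44.  62.8 64.2] 251
```

carry_out --deltas '[[[-0.1,0,0.5,0],[-0.2,0,1,0],[-0.3,0,1.5,0],[-0.4,0,2,0],[-0.4,0,2.5,0],[-0.5,0,3,0],[-0.5,0,3,0]]]'

```text
time: 30.75
tool_pos: [570.0, -185.4, 123.7]
tcp_rot: [-3.141, -0.0, 1.627]
contact_force: [0.7, -0.5, 0.7]
grip_width: 0.5
```

```bash
python3 f.py;python3 lev.py
```

```text
31.0 F [-0.18 -0.09  0.6 ] sd [0.3 0.5 0.2] jigTCP [-97.98   0.43 123.78] w 0.4
 leg 1 1.5 47.4 57
 leg -1 -0.4 47.2 63
 jaw [25.  26.1 44.2 62.9 64.2] 250
```

carry_out --deltas '[[[0,0,-5,0],[0,0,-20,0],[0,0,-45,0],[0,0,-75,0],[0,0,-105,0],[0,0,-130,0],[20,50,-145,0],[40,100,-150,0],[55,145,-150,0],[60,175,-150,0],[60,180,-150,0],[60,180,-150,0],[60,180,-150,0]]]'

```text
time: 32.4
tool_pos: [745.6, -116.1, 274.0]
tcp_rot: [-3.141, 0.0, 1.626]
contact_force: [-0.4, 0.3, -0.4]
grip_width: 0.4
```

```bash
python3 f.py;python3 lev.py pics/s8.png
```

```text
32.65 F [-0.02 -0.19  0.13] sd [0.2 0.5 0.4] jigTCP [ -38.75 -178.71  274.78] w 0.2
 leg 1 -0.8 47.7 15
 leg -1 5.0 46.2 17
 jaw [25.  26.3 44.3 63.1 64.2] 250
```

View pics/s8.png

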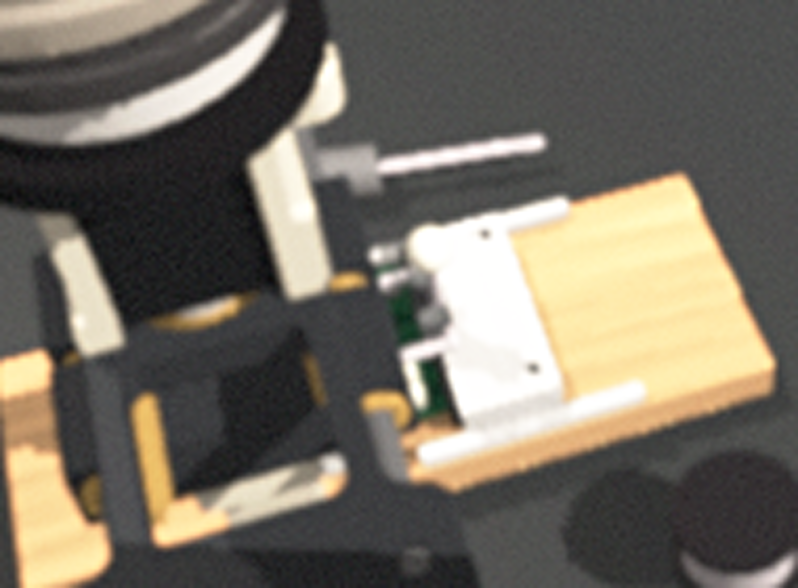

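The arm now blocks the view; moving it back towards the base, high up.

carry_out --deltas '[[[0,-10,-10,0],[0,-35,-20,0],[0,-70,-30,0],[0,-110,-40,0],[0,-150,-50,0],[0,-190,-50,0],[0,-230,-50,0],[0,-265,-50,0],[0,-290,-50,0],[0,-300,-50,0],[0,-300,-50,0],[0,-300,-50,0]]]'

```text
time: 33.95
tool_pos: [447.6, -132.4, 324.3]
tcp_rot: [3.14, 0.001, 1.626]
contact_force: [-0.5, 1.0, -0.3]
grip_width: 0.5
```

```bash
python3 lev.py pics/s9.png
python3 - <<'E'
from h import *
p,d=bot.capture("scene");J=np.stack(jig(np.moveaxis(world("scene",d),-1,0)),-1)
m=(d>0)&(abs(J[...,1])<10)&(J[...,0]<-75)&(J[...,0]>-116)&(J[...,2]>35)&(J[...,2]<80)
Q=J[m];f=np.polyfit(Q[:,0],Q[:,2],1);print(len(Q),"lever top slope deg",np.degrees(np.arctan(f[0])),"z@-100",np.polyval(f,-100),Q.min(0))
E
```

```text
leg 1 0.6 47.4 58
 leg -1 -0.7 47.2 63
 jaw [24.9 25.8 44.3 62.9 64. ] 251
 lever pts 240 [[-119.8, -4.5, 49.6], [-119.3, -1.0, 50.1], [-119.1, 1.3, 49.6], [-119.1, -4.3, 51.9]] [-102.1   -0.2   52.4]
258 lever top slope deg 0.703082529888671 z@-100 52.463246944577115 [-115.889368     -9.9905756    49.43361502]
```

Run:
```python
from h import *
p,d=bot.capture("scene");q=cv2.imread("pics/scene0.png")
for n,(x0,x1,y0,y1) in dict(tin=(140,195,278,330),spool=(240,285,250,298),driver=(135,215,178,200)).items():
    s=cv2.phaseCorrelate(*[np.float32(cv2.cvtColor(i[y0:y1,x0:x1],cv2.COLOR_BGR2GRAY)) for i in(q,p)]);print(n,s)
st();print(bot.close_job())
```

```text
tin ((0.040342587588863665, 0.04033844689787003), 0.9861363968731445)
spool ((0.6220301513970767, 0.04913280806916376), 0.9447001905352981)
driver ((0.07777548258437861, 0.08115896521624322), 0.4421014671524366)
t 34.10 jigTCP [-38.03 119.56 323.57] yaw 1.6272 F(jig) [ 0.35 -0.17 -0.74] w 0.4
the job is handed in; nothing more can be done
None
```

The latch is closed and the job is handed in at 34.1 s, with the arm well clear of the jig.

I took the bail by its ball, brought the bar down behind the hook and drew it back until the force rose from 3.3 N to 5.4 N. I let go there, and the bail stayed hooked. I then pushed the lever over with closed fingers. My readings peaked at about 5.5 N, and from a lever direction of about 164° on they were near zero. I never pressed it onto the rest.

**Last checks**
- **Lever:** it lies flat, with its top at z 52.5 (53 expected), a slope of 0.7° and its tip at x −120.
- **Bail:** the legs are level and still in the hook.
- **Jaw:** it moved about 2.6 mm and then stood still. The bar was drawn about 8 mm, so the hook spring should be pulling well over the jaw's 20 N friction. I take that to mean the jaw is against the board, but no direct look at the gap confirmed it.
- **Tin and driver:** the scene image shows no shift of either, though the driver match was weak because the arm partly changed that patch.
- **Spool:** it showed 0.6 px (about 1 mm). The arm never went near it, so I think this is lighting or arm shadow, but I did not check further.

**What disagreed or failed**
- The cameras put the jaw 5 to 7 mm out at the start, but the hook was felt at about 2 mm.
- The final picture could not be viewed because the limit of 12 was reached, so the last lever, bail and jaw checks are from depth data only.

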